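# Seat a ski binding heel piece in the bench corner stop

## Task

Push the ski binding heel piece across the bench into the corner stop, so that its long side lies flat against the stop's long bar and its short end against the short bar. Slide it with the fingers, without picking it up, tipping it or knocking it, and leave the bottle, mug, wax block and screwdriver where they are. Then move the hand clear.

Things in the scene. Friction and masses are not known exactly. Their poses are not given: they have to be found in the camera images.
- heel: ski binding heel piece, loose, 0.3-0.5 kg; pushing takes under 6 N. Black base 100 (x) x 65 (y) x 18 mm high, upright sides; narrower white housing and grey lever on top, 55 mm high in all. Origin: centre of underside; z up. Starts 30-100 mm short of its seat along each of the stop's axes, its x within 0.4 rad of the stop's x (seated: parallel)
- stop: L-shaped dark steel corner stop, fixed; bars 20 mm high, 20 wide. Origin: inside corner at bench height. Long bar's face: y = 0, x from -140 to 0 mm. Short bar's face: x = 0, y from -85 to 0 mm. The heel piece goes in the open quarter x < 0, y < 0 (seated origin: x -50, y -32.5 mm). The corner points roughly away from the robot; its yaw varies by 1 rad
- bottle: white plastic bottle standing, 60 mm diameter, 160 mm high, off to one side of the work (left or right, about 0.4 m from the middle line); origin: centre of its underside. Leave alone
- mug: white mug standing, 80 mm diameter plus handle, 90 mm high, off to the other side; origin: centre of its underside. Leave alone
- wax: amber wax block 90 x 45 x 22 mm lying behind the long bar, outside the corner; origin: centre of its underside. Leave alone
- driver: screwdriver 180 mm long, handle 26 mm thick, lying behind the short bar, outside the corner, roughly parallel to it; origin: near the middle of its underside. Leave alone
Things that resemble listed ones, but are neither listed nor needed, are in the scene too. What is shaped like the heel but blue or green is not meant. Several things have the shape of the stop; the one meant has the colours described above.

How it is judged:
By the outcome, as a careful person would: the job done as asked, in the order asked, and still so for the second after the job is handed in, with the robot touching nothing.
It also fails if it takes over 51 s, if anything falls off the work surface, if the arm or the gripper's body presses on something with over 40 N, if the wrist force passes 120 N, or if a joint passes its speed limit or range.

## Robot

A 6-joint arm with a two-finger parallel gripper is mounted at the origin on the work surface. World frame = base frame: x ahead of the robot, y to its left, z up, the work surface at z = 0. Lengths are in m, angles in degrees, forces in N, time in s.
With the tool pointing down it reaches from about 0.4 to 0.825 m from the base axis. Payload 7 kg.
Tool frame: the origin (TCP) lies at the very end of the fingers, on their centre line; the grasp point (between the pads) lies 19 mm behind it (ctrl.grip_point_offset is the distance from the TCP to the grasp point, in m); x points along the fingers, z is the direction in which the jaws open and shut, and the axes are right-handed (so a half turn about x gives the same grasp; the last joint's range is limited). The gripper opens to 88 mm and grips with 3 to 60 N. Pads are 19 mm wide; open, the fingers measure 130 mm over their backs; the gripper's body (78 mm by 193 mm) begins 47 mm behind the grasp point.
Start: joints at [16.507, 20.546, 0.682, 0, -70.136, -16.507], TCP at [0.675, -0, 0.227] pointing down, gripper open.
Joint ranges: [-176.03, 176.03], [-82.01, 121.73], [-58.28, 71.71], [-173.87, 95.51], [-174.79, -0.11], [-173.66, 173.66]. Speed limits (degrees/s): [136.94, 136.94, 172.46, 180, 180, 180].

## Interface

Orientations are given as [roll, pitch, yaw] about the fixed x, y, z axes, in that order (R = Rz(yaw) Ry(pitch) Rx(roll)).
In Python, from plant import get_obs, snapshot, calibration, close_job, ctrl gives the robot as it stands.
- The arm moves only by the tool move_arm, never from a script. Its argument "commands" is a list that holds one entry, the list of rows, each a list of 4 numbers: the shift along the tool's x, y, z in cm, then the turn about the tool's x in rad. In form: [[[dx, dy, dz, spin], ...]]. A call has 1 to 8 rows; each row shifts and turns the commanded pose from where the row before left it, along the tool's axes as they then stand; what a row does not reach is not made up. A row lasts 1/10 s, in which the tool goes at most 50 mm and 8.59 degrees, less where a joint would pass 70% of its speed; a pose out of reach is approached as far as the arm can. A call with a gripper value outside its range is refused whole. "jaw" is the finger opening in cm, from 0 to 8.76, set as the call begins (left out, the last holds). The fingers move at their own pace and stop on an object; the grip force is fixed at half the most. Time passes only in rows, so rows that do not move let the fingers close. It gives the time, the measured TCP pose, the force and the opening at its end, in the units of the state.
- get_obs(): the state, without advancing time (a new reading comes with each control period).
- snapshot(name): name is "scene" or "side" or "wrist"; returns (picture, depth): 384x512x3 uint8, red, green, blue; 384x512 float32, m along the optical axis (not along the pixel's ray), 0 where there is no reading.
- calibration(name): a dict with "mtx" (3x3 intrinsics, pixels), "k1" (the pictures are not rectified: a ray, as slopes to the right and down, at radius r is drawn at 1 + k1 r^2 times it, then the intrinsics apply), "T" (4x4, takes a point from camera to world coordinates); the wrist camera has in their place "tool_from_camera" (4x4, takes a point from camera to tool coordinates, whose origin is the TCP and whose axes are the tool frame's). Camera axes: x right, y up, looking along -z (the intrinsics and any distortion apply to the point x, -y, -z); pixel columns grow to the right and rows downward; lengths in m; the calibration is good to about 2 mm. A picture is of the moment at which its call begins: read the wrist's pose just before it. calibration takes no time and is no camera call.
- close_job(): hands the job in, once; it reports no verdict.
The state is a dict: "clock": time; "joint_pos": joint angles; "qvel": joint speeds; "tau": joint torques, N m; "tool_pos": TCP position; "orientation": TCP orientation; "force": force on the tool from outside, world axes, zero at the start; "moment": the same for the moment, N m; "opening": finger opening in m.
Only numpy, scipy, OpenCV 4.12 (cv2) and the standard library are available. Lean on these libraries where they do the work, as an engineer would, in place of code of your own. Each camera call takes 0.05 s, during which the arm holds its last target. There are 200 camera calls.

## Working session

There is one attempt and no reset: what is moved stays moved. The work goes in short steps, Python scripts to look and compute and a tool call to move; the robot and the scene stay as the last step left them, time stands still between calls to the robot, and variables do not carry over. Pictures are saved under pics/ and viewed, about 8 in all and at most 12, crops included, and the job is handed in when it is done.

Besides the shell and the picture viewer there is one more tool, called after ">>>" as a command line: name --argument value ..., lists and objects as JSON in quotes. move_arm: Moves the arm, as the interface text tells. Its arguments: {"type":"object","properties":{"commands":{"type":"array"},"jaw":{"type":"number"}},"required":["commands"]}

```bash
ls; mkdir -p pics; python3 - <<'E'
from plant import *
import cv2,numpy as np
o=get_obs();print(o)
for n in ("scene","side","wrist"):
    p,d=snapshot(n);np.savez(f"pics/{n}0.npz",p=p,d=d);cv2.imwrite(f"pics/{n}0.png",p[:,:,::-1])
    print(n,calibration(n))
E
```

```text
pics
{'clock': 0.0, 'joint_pos': array([ 1.65083143e+01,  2.05911095e+01,  6.33732022e-01, -2.16102838e-02,
       -7.01355983e+01, -1.65069781e+01]), 'qvel': array([-0.06968075,  0.02181095, -0.06327831,  0.03365872,  0.00254676,
        0.03527035]), 'tau': array([-8.00930356e-04, -5.82726967e+01,  2.93058443e+01,  6.99745238e+00,
        6.93249181e-03, -2.06530804e-04]), 'tool_pos': array([ 6.74506453e-01, -1.93475369e-06,  2.25621360e-01]), 'orientation': array([   4.18330239,   89.90482999, -175.82272096]), 'force': array([ 0.63330979,  0.33469627, -0.63681363]), 'moment': array([-0.07014109,  0.05946859,  0.02169651]), 'opening': 0.08781634602534794}
scene {'mtx': array([[390.52934987,   0.        , 259.10826435],
       [  0.        , 390.52934987, 185.6875612 ],
       [  0.        ,   0.        ,   1.        ]]), 'k1': 0.031370947664611716, 'T': array([[-1.83234633e-01, -7.90276909e-01,  5.84711447e-01,
         1.31554623e+00],
       [ 9.83068502e-01, -1.48012867e-01,  1.08020881e-01,
         1.35477340e-01],
       [ 1.17841007e-03,  5.94604573e-01,  8.04017421e-01,
   
[... 415 characters left out ...]
72, -0.87567894],
       [ 0.01400475,  0.85050836,  0.52577504,  0.7073161 ],
       [ 0.        ,  0.        ,  0.        ,  1.        ]])}
wrist {'mtx': array([[307.40558596,   0.        , 250.43597379],
       [  0.        , 307.40558596, 192.14966313],
       [  0.        ,   0.        ,   1.        ]]), 'k1': 0.011144552582718447, 'tool_from_camera': array([[ 1.28227719e-03,  2.92201552e-01, -9.56355901e-01,
        -1.57257263e-01],
       [-3.89900378e-04,  9.56356760e-01,  2.92201292e-01,
         7.97985258e-02],
       [ 9.99999102e-01, -1.79952565e-06,  1.34024396e-03,
         4.85918814e-04],
       [ 0.00000000e+00,  0.00000000e+00,  0.00000000e+00,
         1.00000000e+00]])}
```

View pics/scene0.png

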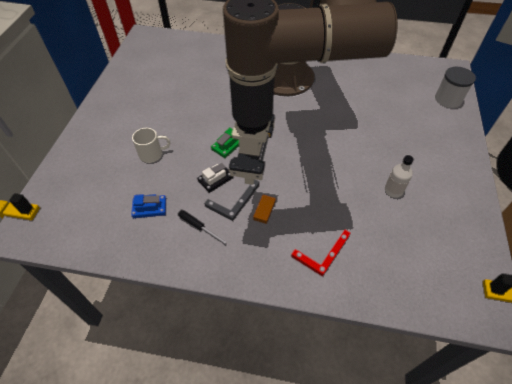

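View pics/wrist0.png

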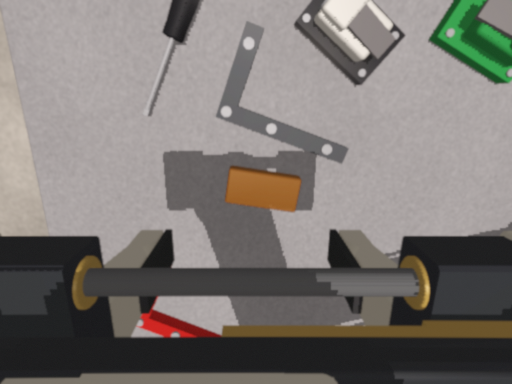

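```bash
cat > h.py <<'E'
from plant import *
import cv2,numpy as np
from scipy.spatial.transform import Rotation as R
def look(name,tag):
    o=get_obs();p,d=snapshot(name);cv2.imwrite(f"pics/{tag}.png",p[:,:,::-1]);return p,d,pose(name,o)
def pose(name,o):
    c=calibration(name)
    if name!="wrist":return c["T"]
    T=np.eye(4);T[:3,:3]=R.from_euler("xyz",o["orientation"],degrees=True).as_matrix();T[:3,3]=o["tool_pos"]
    return T@c["tool_from_camera"]
def rays(name,uv):
    c=calibration(name);k=c["k1"]
    return cv2.undistortPoints(np.float64(uv).reshape(-1,1,2),c["mtx"],np.array([k,0,0,0,0.]))[:,0]
def toplane(name,T,uv,z):
    s=rays(name,uv);v=np.c_[s[:,0],-s[:,1],-np.ones(len(s))]@T[:3,:3].T
    return T[:3,3]+v*((z-T[2,3])/v[:,2])[:,None]
def cloud(name,T,d):
    h,w=d.shape;uv=np.stack(np.meshgrid(np.arange(w),np.arange(h)),-1).reshape(-1,2)
    s=rays(name,uv);D=d.reshape(-1,1)
    return (np.c_[s[:,0],-s[:,1],-np.ones(len(s))]*D@T[:3,:3].T+T[:3,3]).reshape(h,w,3)
def blobs(mask,mn=150):
    n,l,s,c=cv2.connectedComponentsWithStats(mask.astype(np.uint8))
    return [(l==i) for i in range(1,n) if s[i,4]>mn]
E
python3 - <<'E'
from h import *
o=get_obs();print(R.from_euler("xyz",o["orientation"],degrees=True).as_matrix().round(3))
for n in("wrist","scene"):
    f=np.load(f"pics/{n}0.npz");p,d=f["p"],f["d"];T=pose(n,o);P=cloud(n,T,d)
    i=p.astype(int);mx=i.max(2);dark=(mx<110)&(mx-i.min(2)<25)&(P[...,2]>.008)&(P[...,2]<.03)&(P[...,0]>.5)&(d>0)
    print(n,"bench z",np.median(P[...,2][(d>0)&(abs(P[...,2])<.03)]))
    for b in blobs(dark,60):
        q=P[b];r=cv2.minAreaRect(q[:,:2].astype(np.float32));v,u=np.nonzero(b)
        print("px",u.mean().round(),v.mean().round(),"n",b.sum(),"z",np.percentile(q[:,2],[10,50,90]).round(4),"rect",np.round(r[0],4),np.round(r[1],4),round(r[2],1))
for uv in [(225,112),(253,25),(345,155)]: print(toplane("wrist",pose("wrist",o),[uv],.02).round(4))
E
```

```text
[[-0.001 -0.    -1.   ]
 [-0.    -1.     0.   ]
 [-1.     0.     0.001]]
wrist bench z -0.0006235228733374454
px 180.0 18.0 n 1002 z [0.016  0.0223 0.0247] rect [ 0.7497 -0.1619] [0.0478 0.0245] 64.6
px 341.0 45.0 n 1822 z [0.0154 0.0169 0.0181] rect [ 0.5677 -0.1512] [0.0654 0.0988] 50.2
px 272.0 121.0 n 2278 z [0.0183 0.0193 0.0203] rect [ 0.628  -0.0638] [0.0672 0.1576] 68.8
scene bench z -1.2980447557042751e-05
px 215.0 181.0 n 259 z [0.012  0.018  0.0229] rect [ 0.5692 -0.1473] [0.0683 0.1017] 48.6
px 234.0 202.0 n 474 z [0.0127 0.0194 0.0228] rect [ 0.6234 -0.0783] [0.107  0.1627] 69.8
px 393.0 192.0 n 84 z [0.0103 0.0196 0.0288] rect [0.5245 0.4224] [0.0585 0.0273] 77.6
px 191.0 219.0 n 232 z [0.0158 0.023  0.0267] rect [ 0.7424 -0.1813] [0.0935 0.0252] 65.2
[[ 0.7034 -0.0647  0.02  ]]
[[ 0.6716 -0.1535  0.02  ]]
[[ 0.5619 -0.0151  0.02  ]]
```

```bash
cat >> h.py <<'E'
def stopfit(P,b):
    # hull lines of the L: outer edges; oriented by the min-area rectangle of the L's top
    q=P[b][:,:2]; best=None
    for a in np.radians(np.arange(-60,30,.1)):
        x=np.array([np.cos(a),np.sin(a)]);y=np.array([-x[1],x[0]])
        X,Y=q@x,q@y;ox,oy=np.percentile(X,99.5),np.percentile(Y,99.5)
        s=((X>ox-.021)|(Y>oy-.021)).mean()-5*((ox-np.percentile(X,.5)-.16)**2+(oy-np.percentile(Y,.5)-.105)**2)**.5
        if best is None or s>best[0]:best=(s,a,(ox-.02)*x+(oy-.02)*y,(ox-np.percentile(X,.5),oy-np.percentile(Y,.5)))
    return best
E
python3 - <<'E'
from h import *
o=get_obs()
f=np.load("pics/wrist0.npz");p,d=f["p"],f["d"];T=pose("wrist",o);P=cloud("wrist",T,d)
i=p.astype(int);mx=i.max(2);dark=(mx<110)&(mx-i.min(2)<25)&(P[...,2]>.008)&(P[...,2]<.03)&(P[...,0]>.5)&(d>0)
b=[b for b in blobs(dark,60) if b[100:140,215:300].sum()>300][0]
s,a,C,ext=stopfit(P,b);print(s,np.degrees(a),C,ext)
M=np.array([[np.cos(a),np.sin(a)],[-np.sin(a),np.cos(a)]])
for n,q in [("heelW",(.5677,-.1512)),("heelS",(.5692,-.1473))]+[("screws",toplane("wrist",T,[uv],.018)[0,:2]) for uv in [(307,17),(362,73),(400,37)]]: print(n,(M@(np.array(q)-C)*1000).round(1))
f=np.load("pics/scene0.npz");p,d=f["p"],f["d"];P=cloud("scene",pose("scene",o),d)
h=cv2.cvtColor(p,cv2.COLOR_RGB2HSV)
def rep(n,m):
    q=P[m&(d>0)&(P[...,2]>.005)];print(n,len(q),"world",q.min(0).round(3),q.max(0).round(3),"stop",(M@(q[:,:2].mean(0)-C)*1000).round())
box=np.zeros(d.shape,bool)
def bx(u0,v0,u1,v1):
    m=box.copy();m[v0:v1,u0:u1]=1;return m
rep("green",(h[...,0]>45)&(h[...,0]<75)&(h[...,1]>120)&bx(200,110,260,170))
rep("blue",(h[...,0]>100)&(h[...,1]>150)&bx(120,180,180,230))
rep("mug",bx(130,120,172,165));rep("driver",(h[...,2]<70)&bx(170,200,230,250))
rep("wax",(h[...,0]<20)&(h[...,1]>150)&bx(240,180,290,240))
E
```

```text
0.7827591561718465 -18.799999999999415 [ 0.68805527 -0.06913622] (np.float64(0.1550496879687303), np.float64(0.06201151018434996))
heelW [ -87.5 -116.5]
heelS [ -87.3 -112.3]
screws [ -39.7 -110.9]
screws [-118.   -79.3]
screws [-141.2 -125. ]
green 309 world [ 0.38  -0.196  0.005] [ 0.475 -0.106  0.059] stop [-215. -151.]
blue 512 world [ 0.676 -0.371  0.005] [ 0.762 -0.268  0.058] stop [ 122. -222.]
mug 834 world [ 0.364 -0.456  0.005] [ 0.563 -0.329  0.096] stop [ -68. -365.]
driver 336 world [ 0.674 -0.222  0.005] [ 0.771 -0.069  0.032] stop [ 62. -65.]
wax 379 world [0.617 0.005 0.006] [0.708 0.059 0.028] stop [-53.  88.]
```

```bash
python3 - <<'E'
import cv2
p=cv2.imread("pics/wrist0.png")[0:180,200:420];cv2.imwrite("pics/crop1.png",cv2.resize(p,None,fx=3.3333,fy=3.3333,interpolation=cv2.INTER_CUBIC))
E
```

```text
(no output)
```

View pics/crop1.png

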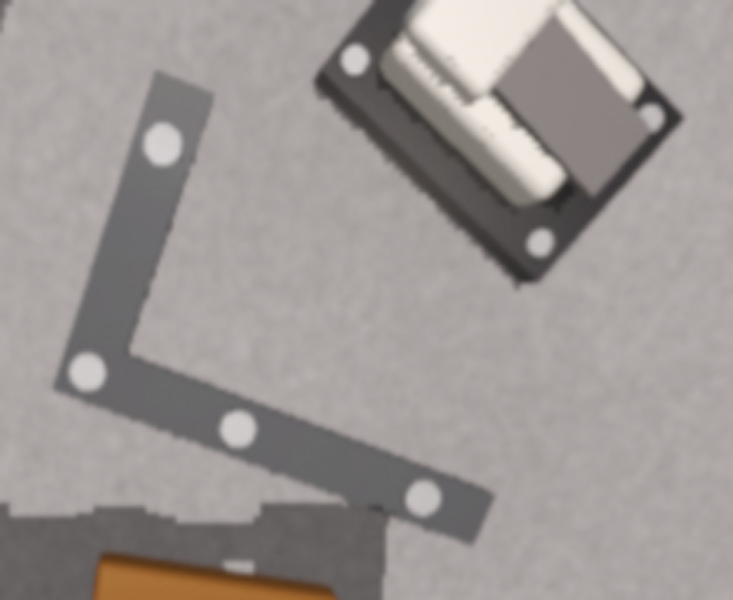

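```bash
python3 - <<'E'
from h import *
o=get_obs();T=pose("wrist",o)
w=lambda x,y,z:toplane("wrist",T,[(200+x/3.3333-.35,y/3.3333-.35)],z)[0,:2]
C,L,S,O=w(130,355,.02),w(493,493,.02),w(213,95,.02),w(55,388,.02)
print("C",C,"len",np.linalg.norm(L-C),np.linalg.norm(S-C),np.linalg.norm(O-C))
x=C-L;y=C-S;print("yaw",np.degrees(np.arctan2(x[1],x[0])),np.degrees(np.arctan2(-y[0],y[1])))
H=[w(325,75,.018),w(533,272,.018),w(682,118,.018)]
print("heel sides",np.linalg.norm(H[0]-H[1]),np.linalg.norm(H[1]-H[2]),"yaw",np.degrees(np.arctan2(*(H[0]-H[1])[::-1])),"centre",(H[0]+H[2])/2)
a=np.arctan2(x[1],x[0]);M=np.array([[np.cos(a),np.sin(a)],[-np.sin(a),np.cos(a)]])
print((M@((H[0]+H[2])/2-C)*1000),[ (M@(h-C)*1000).round(1) for h in H])
E
```

```text
C [ 0.68775679 -0.07112862] len 0.13649789463235304 0.08393948407282788 0.028148585275773207
yaw -20.231393120110262 -18.99468671730634
heel sides 0.09321366456064864 0.06290511265161042 yaw -39.19563674635906 centre [ 0.56738048 -0.15015864]
[ -85.61997812 -115.78177081] [array([ -29.5, -101.9]), array([-117.7,  -71.6]), array([-141.7, -129.7])]
```

>>> move_arm --commands '[[[0,0,0,0.12],[0,0,0,0.11],[0,0,0,0.11],[0,3,0.8,0],[0,3,0.8,0],[0,3,0.8,0],[0,3,0.8,0],[0,3,0.8,0]]]' --jaw 5

```text
clock: 0.95
tool_pos: [0.5862, -0.129, 0.2263]
orientation: [13.1, 90.0, 173.6]
force: [0.2, -0.7, 0.5]
opening: 0.0501
```

>>> move_arm --commands '[[[0,3,0.7,0],[0,3.5,0,0],[0,3.5,0,0],[4,0,0,0],[4,0,0,0],[3,0,0,0],[0,0,0,0],[0,0,0,0]]]'

```text
clock: 1.75
tool_pos: [0.5475, -0.2202, 0.117]
orientation: [47.3, 89.9, -152.2]
force: [0.8, 0.4, 0.5]
opening: 0.0506
```

```bash
python3 - <<'E'
from h import *
p,d,T=look("wrist","w1");np.savez("pics/w1.npz",p=p,d=d);o=get_obs();print(o)
E
```

```text
{'clock': 1.8, 'joint_pos': array([-2.91855222e+00,  1.79233314e+01, -1.84964624e+01,  4.50998506e-02,
       -5.34966862e+01, -1.65545515e+01]), 'qvel': array([ 0.08560646, -1.01664877,  0.7081344 , -0.02533163,  0.38509657,
        0.06860456]), 'tau': array([-1.48210698e-01, -4.85833561e+01,  2.39329022e+01,  5.72382152e+00,
       -1.25681705e-02, -2.38629727e-03]), 'tool_pos': array([ 0.54833053, -0.22024378,  0.11804692]), 'orientation': array([173.06635811,  89.90894383, -26.37994347]), 'force': array([0.84315499, 0.04626475, 0.14669121]), 'moment': array([ 0.05772782, -0.05991882,  0.01301989]), 'opening': 0.05000726067141748}
```

View pics/w1.png

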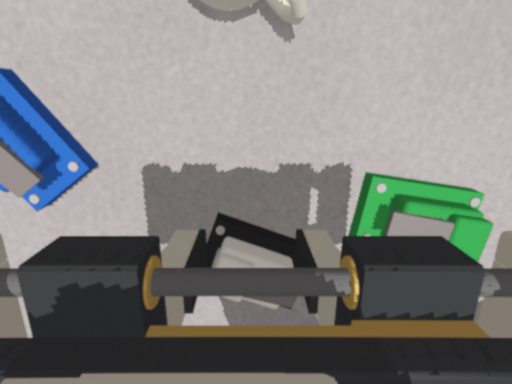

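```bash
python3 - <<'E'
from h import *
o=get_obs();T=pose("wrist",o);Rt=R.from_euler("xyz",o["orientation"],degrees=True).as_matrix()
print(Rt.round(3))
for uv in [(219,214),(300,240),(365,178),(360,240)]:
    q=toplane("wrist",T,[uv],.018)[0];print(uv,q.round(4),"tool mm",((q-o["tool_pos"])@Rt*1000).round(1))
E
```

```text
[[ 0.001 -0.333 -0.943]
 [-0.001 -0.943  0.333]
 [-1.     0.    -0.002]]
(219, 214) [ 0.5815 -0.2115  0.018 ] tool mm [100.1 -19.3 -28.2]
(300, 240) [ 0.5205 -0.163   0.018 ] tool mm [100.  -44.7  45.4]
(365, 178) [ 0.4509 -0.2007  0.018 ] tool mm [99.9 14.  98.6]
(360, 240) [ 0.4687 -0.1448  0.018 ] tool mm [ 99.9 -44.6 100.3]
```

>>> move_arm --commands '[[[2,0.25,0.25,0],[3,0.25,0.25,0],[2.5,0,0,0],[2,0,0,0],[1,0,0,0],[0.5,0,0,0],[0,0,0,0],[0,0,0,0]]]'

```text
clock: 2.6
tool_pos: [0.5419, -0.2232, 0.0078]
orientation: [-170.1, 89.9, -9.5]
force: [-0.3, 0.3, 0.4]
opening: 0.0498
```

>>> move_arm --commands '[[[0,-0.4,0,0],[0,-0.4,0,0],[0,-0.3,0,0],[0,-0.3,0,0],[0,-0.3,0,0],[0,-0.3,0,0],[0,-0.3,0,0],[0,-0.3,0,0]]]'

```text
clock: 3.4
tool_pos: [0.5498, -0.1985, 0.0066]
orientation: [154.1, 90.0, -45.4]
force: [0.6, -2.0, 0.3]
opening: 0.0499
```

>>> move_arm --commands '[[[0,-0.3,0,0],[0,-0.3,0,0],[0,-0.3,0,0],[0,-0.3,0,0],[0,-0.3,0,0],[0,-0.3,0,0],[0,-0.3,0,0],[0,-0.3,0,0]]]'

```text
clock: 4.2
tool_pos: [0.5577, -0.1757, 0.0066]
orientation: [-177.2, 90.0, -16.6]
force: [0.1, -2.1, -0.1]
opening: 0.0504
```

>>> move_arm --commands '[[[0,-0.3,0,0],[0,-0.3,0,0],[0,-0.3,0,0],[0,-0.3,0,0],[0,-0.3,0,0],[0,-0.3,0,0],[0,-0.3,0,0],[0,-0.3,0,0]]]'

```text
clock: 5.0
tool_pos: [0.5655, -0.1531, 0.0065]
orientation: [22.6, 90.0, -176.9]
force: [-1.6, -3.2, 2.1]
opening: 0.0498
```

```bash
python3 - <<'E'
from h import *
a,_,_=look("scene","s2");b,_,_=look("side","sd2")
cv2.imwrite("pics/both2.png",np.vstack([cv2.resize(a[150:240,160:300,::-1],None,fx=4,fy=3.3),cv2.resize(b[100:280,200:420,::-1],(560,300))]))
E
```

```text
(no output)
```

View pics/both2.png

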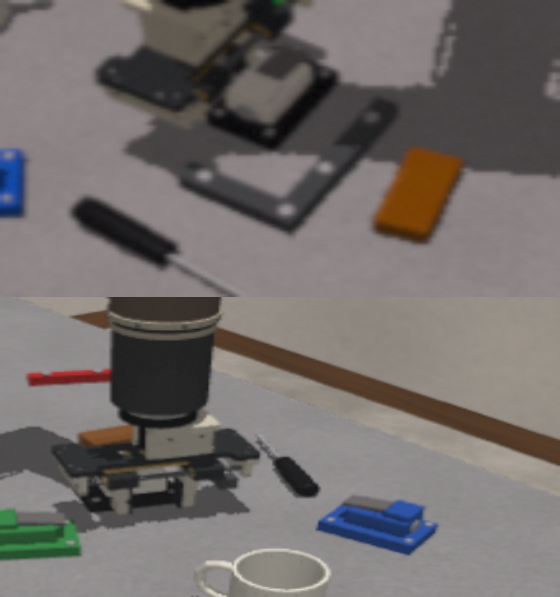

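Heel (scene crop about (275,100)) is now parallel to the long bar, both fingers behind it. I continue to the bar.

>>> move_arm --commands '[[[0,-0.3,0,0],[0,-0.3,0,0],[0,-0.3,0,0],[0,-0.3,0,0],[0,-0.3,0,0],[0,-0.3,0,0],[0,-0.3,0,0],[0,-0.3,0,0]]]'

```text
clock: 5.9
tool_pos: [0.5737, -0.1304, 0.0065]
orientation: [-21.2, 90.0, 139.4]
force: [-1.1, -0.8, -1.1]
opening: 0.0504
```

>>> move_arm --commands '[[[0,-0.3,0,0],[0,-0.3,0,0],[0,-0.3,0,0],[0,-0.2,0,0],[0,-0.2,0,0],[0,-0.1,0,0]]]'

```text
clock: 6.5
tool_pos: [0.5783, -0.1173, 0.0065]
orientation: [-40.2, 90.0, 120.3]
force: [-0.8, -1.8, -0.7]
opening: 0.0502
```

>>> move_arm --commands '[[[0,-0.1,0,0],[0,-0.1,0,0],[0,-0.1,0,0]]]'

```text
clock: 6.8
tool_pos: [0.5792, -0.1147, 0.0066]
orientation: [18.8, 90.0, 179.3]
force: [-0.9, -1.9, -0.9]
opening: 0.05
```

>>> move_arm --commands '[[[0,-0.1,0,0],[0,-0.1,0,0],[0,-0.1,0,0]]]'

```text
clock: 7.1
tool_pos: [0.5799, -0.1121, 0.0066]
orientation: [48.2, 90.0, -151.3]
force: [-1.0, -7.4, 1.3]
opening: 0.0499
```

>>> move_arm --commands '[[[0,-0.1,0,0],[0,-0.05,0,0],[0,0,0,0]]]'

```text
clock: 7.4
tool_pos: [0.5797, -0.1119, 0.0066]
orientation: [53.8, 89.9, -145.7]
force: [-2.3, -10.4, 2.3]
opening: 0.0499
```

>>> move_arm --commands '[[[0,0.5,0,0],[0,0.5,0,0],[0,0.5,0,0],[-2,0,0,0],[-3,0,0,0],[-3,0,0,0],[-3,0,0,0],[0,0,0,0.14]]]'

```text
clock: 8.2
tool_pos: [0.5787, -0.1247, 0.1214]
orientation: [-152.8, 89.5, -0.3]
force: [0.8, 0.4, -1.2]
opening: 0.0501
```

>>> move_arm --commands '[[[0,0,0,0.143],[0,0,0,0.143],[0,0,0,0.143],[0,0,0,0.143],[0,0,0,0.143],[0,0,0,0.143],[0,0,0,0.143],[0,0,0,0.143]]]' --jaw 0

```text
clock: 9.0
tool_pos: [0.5759, -0.1245, 0.1167]
orientation: [-55.2, 90.0, 31.4]
force: [0.0, -1.2, 0.5]
opening: 0.0004
```

>>> move_arm --commands '[[[0,0,0,0.143],[0,0,0,0.144],[0,2,1.45,0],[0,2,1.45,0],[0,2,1.45,0],[0,2,1.45,0],[0,0,0,0],[0,0,0,0]]]'

```text
clock: 9.8
tool_pos: [0.52, -0.0427, 0.117]
orientation: [-54.8, 89.9, 15.8]
force: [0.8, -0.1, 0.4]
opening: 0.0003
```

```bash
python3 - <<'E'
from h import *
o=get_obs();print(o["tool_pos"],R.from_euler("xyz",o["orientation"],degrees=True).as_matrix().round(3))
look("wrist","w3")
E
```

```text
[ 0.51996946 -0.04274126  0.11700837] [[ 0.001 -0.943  0.332]
 [ 0.     0.332  0.943]
 [-1.    -0.001  0.001]]
```

View pics/w3.png

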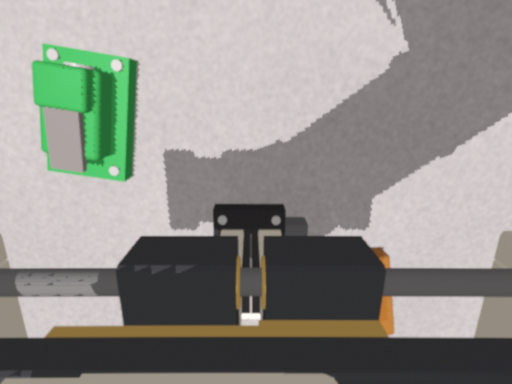

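The heel's rear end is seen at row 205, cols 214–285, with the long bar's end just beside it at (305,220), no gap visible.

```bash
python3 - <<'E'
from h import *
o=get_obs();T=pose("wrist",o);Rt=R.from_euler("xyz",o["orientation"],degrees=True).as_matrix()
for uv in [(214,205),(285,205),(306,219),(286,219)]:
    q=toplane("wrist",T,[uv],.018)[0];print(uv,q.round(4),"tool mm",((q-o["tool_pos"])@Rt*1000).round(1))
E
```

```text
(214, 205) [ 0.5197 -0.0776  0.018 ] tool mm [ 98.9 -10.9 -32.8]
(285, 205) [ 0.5406 -0.0186  0.018 ] tool mm [ 98.9 -11.   29.9]
(306, 219) [ 0.5595 -0.0049  0.018 ] tool mm [ 98.9 -24.3  49.1]
(286, 219) [ 0.5536 -0.0217  0.018 ] tool mm [ 98.9 -24.3  31.2]
```

>>> move_arm --commands '[[[0,1,-0.15,0],[0,1,0,0],[3,0,0,0],[3,0,0,0],[2.5,0,0,0],[1.5,0,0,0],[1,0,0,0],[0,0,0,0]]]'

```text
clock: 10.65
tool_pos: [0.4992, -0.0383, 0.0055]
orientation: [125.2, 89.9, -164.4]
force: [-0.1, 0.2, 0.6]
opening: -0.0
```

>>> move_arm --commands '[[[0,-0.5,0,0],[0,-0.5,0,0],[0,-0.3,0,0],[0,-0.3,0,0],[0,-0.3,0,0],[0,-0.3,0,0],[0,-0.3,0,0],[0,-0.3,0,0]]]'

```text
clock: 11.45
tool_pos: [0.5259, -0.0475, 0.0063]
orientation: [115.8, 89.9, -173.8]
force: [-4.2, 0.6, 1.9]
opening: 0.0003
```

>>> move_arm --commands '[[[0,-0.3,0,0],[0,-0.3,0,0],[0,-0.3,0,0],[0,-0.3,0,0],[0,-0.3,0,0],[0,-0.3,0,0],[0,-0.3,0,0],[0,-0.3,0,0]]]'

```text
clock: 12.25
tool_pos: [0.5496, -0.0554, 0.0065]
orientation: [93.1, 90.0, 163.6]
force: [-2.0, 0.1, -1.4]
opening: 0.0003
```

>>> move_arm --commands '[[[0,-0.3,0,0],[0,-0.3,0,0],[0,-0.3,0,0],[0,-0.3,0,0],[0,-0.2,0,0],[0,-0.1,0,0],[0,-0.1,0,0]]]'

```text
clock: 12.95
tool_pos: [0.5643, -0.0607, 0.0065]
orientation: [108.7, 90.0, 179.2]
force: [-1.8, 0.6, -0.8]
opening: 0.0003
```

>>> move_arm --commands '[[[0,-0.1,0,0],[0,-0.1,0,0],[0,-0.1,0,0]]]'

```text
clock: 13.25
tool_pos: [0.5673, -0.0616, 0.0066]
orientation: [-32.1, 90.0, 38.4]
force: [-1.8, 0.6, -0.7]
opening: 0.0003
```

>>> move_arm --commands '[[[0,-0.1,0,0],[0,-0.1,0,0]]]'

```text
clock: 13.45
tool_pos: [0.5692, -0.0623, 0.0066]
orientation: [131.3, 90.0, -158.2]
force: [-1.2, -0.3, -0.3]
opening: 0.0004
```

>>> move_arm --commands '[[[0,-0.1,0,0],[0,-0.1,0,0],[0,-0.1,0,0]]]'

```text
clock: 13.75
tool_pos: [0.572, -0.0633, 0.0066]
orientation: [116.6, 90.0, -172.9]
force: [-2.7, 0.4, -0.7]
opening: 0.0003
```

>>> move_arm --commands '[[[0,-0.1,0,0],[0,-0.1,0,0]]]'

```text
clock: 13.95
tool_pos: [0.5737, -0.064, 0.0065]
orientation: [107.3, 90.0, 177.8]
force: [-5.2, 3.3, 2.0]
opening: 0.0006
```

>>> move_arm --commands '[[[0,-0.1,0,0],[0,-0.05,0,0]]]'

```text
clock: 14.15
tool_pos: [0.5738, -0.0641, 0.0065]
orientation: [100.5, 89.8, 171.0]
force: [-8.2, 6.6, 6.9]
opening: 0.0003
```

>>> move_arm --commands '[[[0,0.5,0,0],[0,0.7,0,0],[0,0.8,0,0],[-3,0,0,0],[-4,0,0,0],[-4,1,0,0],[-4,3,0,0],[-3,3,0,0]]]'

```text
clock: 14.95
tool_pos: [0.4902, -0.0342, 0.1888]
orientation: [-64.0, 89.9, 6.5]
force: [0.5, 0.4, 0.8]
opening: 0.0002
```

>>> move_arm --commands '[[[0,3,0,0],[0,3,0,0],[0,0,0,0],[0,0,0,0]]]'

```text
clock: 15.35
tool_pos: [0.4337, -0.0141, 0.1872]
orientation: [-52.5, 89.9, 18.1]
force: [0.4, 1.0, 0.1]
opening: 0.0006
```

```bash
python3 - <<'E'
from h import *
a,d,T=look("scene","s4");b,_,_=look("side","sd4");np.savez("pics/s4.npz",p=a,d=d)
w,dw,Tw=look("wrist","w4")
cv2.imwrite("pics/both4.png",np.vstack([cv2.resize(a[170:240,190:300,::-1],(770,490),interpolation=cv2.INTER_CUBIC)]))
E
```

```text
(no output)
```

View pics/both4.png

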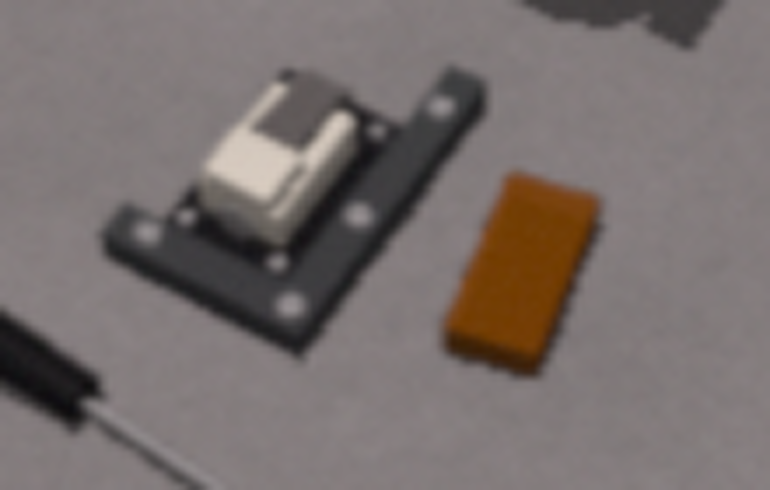

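View pics/sd4.png

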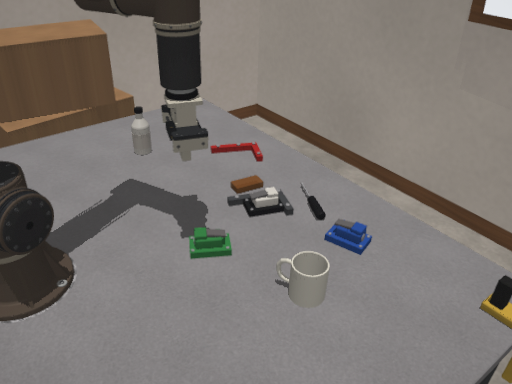

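>>> move_arm --commands '[[[0,-3,0,0],[0,-4,0,0],[0,-4.5,0,0],[0,-4.5,0,0],[0,-4.5,0,0],[0,-4.5,0,0],[0,-4,0,0],[0,-2,0,0]]]'

```text
clock: 16.3
tool_pos: [0.7288, -0.12, 0.1836]
orientation: [125.7, 89.9, -163.9]
force: [0.1, 0.2, -0.9]
opening: 0.0006
```

>>> move_arm --commands '[[[0,0,0,0],[0,0,0,0]]]'

```text
clock: 16.5
tool_pos: [0.7261, -0.1186, 0.1844]
orientation: [112.1, 89.8, -177.4]
force: [0.1, 0.6, -0.0]
opening: 0.0002
```

```bash
python3 - <<'E'
from h import *
print(get_obs()["tool_pos"])
w,d,T=look("wrist","w5")
cv2.imwrite("pics/w5c.png",cv2.resize(w[0:230,130:380,::-1],None,fx=2.6,fy=2.6,interpolation=cv2.INTER_CUBIC))
E
```

```text
[ 0.7260513  -0.11858469  0.18439518]
```

View pics/w5c.png

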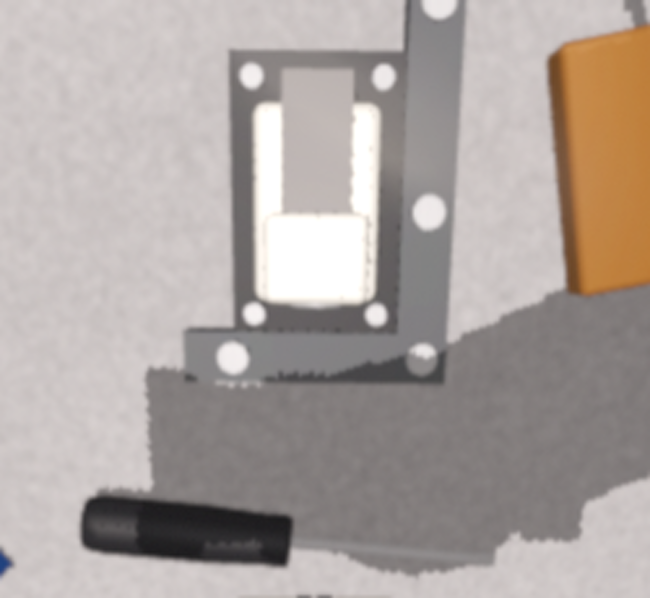

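The close view shows the heel flush against both bars: the long bar at col ~402, the short bar at row ~330, with no bench visible between. I'll raise the hand clear and hand in.

>>> move_arm --commands '[[[-2,2,0,0],[-2,2,0,0],[-2,2,0,0],[-1,1,0,0],[0,0,0,0],[0,0,0,0],[0,0,0,0]]]'

```text
clock: 17.25
tool_pos: [0.6601, -0.0945, 0.2552]
orientation: [108.7, 89.9, 179.2]
force: [-0.3, -0.1, 0.1]
opening: 0.0006
```

```bash
python3 - <<'E'
from h import *
o=get_obs();print(o["tool_pos"],o["force"],o["clock"]);print(close_job())
E
```

```text
[ 0.660066   -0.09452891  0.25519944] [-0.32330443 -0.14939781  0.10334915] 17.25
the job is handed in; nothing more can be done
None
```

The heel piece is seated in the corner stop. Its long side lies against the long bar and its short end against the short bar. I pushed it square into the long bar with two spread fingers, then along that bar into the short bar with the fingers closed. Both pushes ended at contact, with readings of about 11–13 N. The hand was then raised to 0.255 m, touching nothing, and the job was handed in at 17.25 s.

- **Fit:** the last close wrist view showed no gap at either bar. The finger positions at contact agreed with the seated pose to about 2 mm.
- **Other things:** the hand never came near the bottle, mug, wax block or screwdriver. They looked undisturbed in the later pictures, but I did not re-measure their positions.
- **Disagreement:** an early automatic fit of the stop came out wrong (short bar 62 mm instead of 105 mm), so I used hand-read pixel corners instead. Those gave lengths up to 7% short, and the pushes were ended by contact force.

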